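# Stow the can opener in its foam-lined sliding-cover case

### The arm

A 6-joint arm with a two-finger parallel gripper is mounted at the origin on the work surface. World frame = base frame: x ahead of the robot, y to its left, z up, the work surface at z = 0. Lengths are in m, angles in rad, forces in N, time in s.
With the tool pointing down it reaches from about 0.25 to 0.725 m from the base axis. Payload 4 kg.
Tool frame: the origin (TCP) lies midway between the tips of the shut fingers; the grasp point (between the pads) lies 19 mm behind it (bot.grip_point_offset is the distance from the TCP to the grasp point, in m); z points along the fingers, y is the line along which they close (so a half turn about z gives the same grasp; the last joint's range is limited). The gripper opens to 85 mm and grips with 20 to 120 N. Pads are 22 mm wide; open, the fingers measure 114 mm over their backs; the gripper's body (76 mm by 85 mm) begins 54 mm behind the grasp point. The pads swing forward as they close: fully open they stand 13 mm farther back than shut.
Start: joints at [-1.221, 0.241, 0.005, 1.335, 0, 1.571], TCP at [0.171, -0.47, 0.231] pointing down, gripper open.
Joint ranges: [-2.72, 2.72], [-1.05, 1.87], [-1.09, 1.28], [-1.99, 2.15], [-1.42, 1.44], [-3.14, 3.14]. Speed limits (rad/s): [2.79, 2.79, 3.14, 3.14, 3.14, 3.14].

### API

Orientations are given as a unit quaternion [x, y, z, w].
In Python, from workcell import bot gives the robot as it stands.
- The arm moves only by the tool step_arm, never from a script. Its argument "targets" is text: rows parted by semicolons, each of 7 numbers parted by spaces: the opening, from -1 (shut) to 1 (fully open), so that 0 is half open, then the shift along the world's x, y, z normalised to -1 to 1, where 1 is 0.5 m, then the turn, a rotation vector about the world's x, y, z normalised to -1 to 1, where 1 is pi/4 rad. In form: gripper x y z wx wy wz; .... A call has 1 to 10 rows; each row is the pose to reach, as a shift and turn from the pose commanded when the call began; what a row does not reach only later rows make up. A row lasts 1/12 s, in which the tool goes at most 41.7 mm and 7.16 degrees, less where a joint would pass 70% of its speed; a pose out of reach is approached as far as the arm can. A call with a number of a shift or a turn outside -1 to 1 is refused whole. A call with a gripper value outside its range is refused whole. The fingers move at their own pace and stop on an object; the grip force is fixed at half the most. Time passes only in rows, so rows that repeat a pose let the fingers close. It gives the time, the measured TCP pose, the force, the opening and the grip force at its end, in the units of the state.
- bot.get_obs(): the state, without advancing time (a new reading comes with each control period).
- bot.camera(name): name is "scene" or "top"; returns the picture (384x512x3 uint8, red, green, blue); there is no depth.
- bot.camera_info(name): a dict with "vertical_fov" (degrees; the focal length in pixels is half the picture's height over the tangent of half this angle, whatever the lens; pixels are square), "cx", "cy" (the principal point, pixels), "pose" (4x4, takes a point from camera to world coordinates). Camera axes: x right, y up, looking along -z (the intrinsics and any distortion apply to the point x, -y, -z); pixel columns grow to the right and rows downward; lengths in m; the calibration is good to about 2 mm. A picture is of the moment at which its call begins. camera_info takes no time and is no camera call.
- bot.job_done(): hands the job in; it is judged then, once.
The state is a dict: "clock": time; "joint_pos": joint angles; "joint_vel": joint speeds; "tau": joint torques, N m; "eef_pos": TCP position; "tool_rot": TCP orientation; "ft_force": force on the tool from outside, world axes, zero at the start; "ft_torque": the same for the moment, N m; "grip_width": finger opening in m; "grasp_force": force on a finger pad.
Only numpy, scipy, OpenCV 4.12 (cv2) and the standard library are available. Lean on these libraries where they do the work, as an engineer would, in place of code of your own. Each camera call takes 0.05 s, during which the arm holds its last target. There are 200 camera calls.

### The job

Slide the cover of the wooden box all the way back, press the can opener fully home in the cut-out of the foam inside so that it lies flat, then slide the cover fully shut over it. Leave the jar, the tin and the tub where they stand.

Things in the scene. Friction and masses are not known exactly. Their poses are not given: they have to be found in the camera images.
- opener: Can opener, 154 mm long, lying flat. Origin on its underside, z up, x along it, balance point near x=-7, y=+5. Black handle to grip: x -90 to +20 mm, y -12 to +12, 26 thick, flat top and flanks. Steel head: x +20 to +64, y -12 to +40, so it juts out to +y only; plate 14 thick, with a crank wing at y 22 to 36, top 26 mm up. About 180 g. Starts at any yaw from 0 to 172 degrees.
- press_tail (a point): Point on top of the opener's handle near its free end: opener x=-65, y=0, 26 mm above its underside. One pair of foam lips is below it.
- press_head (a point): Top of the steel wheel (22 mm across) on the opener's head: opener x=42, y=1, 22 mm above its underside. The other pair of foam lips is level with it.
- case: Fixed wooden box, 123 mm wide (its x) by 239 long (its y). Origin at the centre of its underside, on the worktop, z up; x points away from the robot within about 20 degrees. Walls 6 mm thick: front (-x) 34 high, back 43, ends (+-y) 56 with lips over the cover; the ends run on 85 mm behind the back as runners. Floor 5 mm thick, a grey foam inlay (110 by 184 mm) on it.
- foam_middle (a point): Middle of the case at foam-top height, 32 mm above the worktop. Fixed to the case, NOT to the foam: the foam fits snugly across the case, but lengthwise (case y) it lies anywhere within 20 mm either way of the middle, and stays there. Its true place is not reported: find the pocket by touch or by eye. Off towards case +y, the opener rests level on the foam; off the other way only its head does, and it pitches.
- nominal_home (a point): Home of the opener's origin if the foam lay in the middle: case x=-14, y=-13, z=15 mm (pocket floor); true home is up to 20 mm off along case y. Pocket: the opener's outline with 1.5 mm room all round, rim bevelled 3 mm, 17 mm deep, so the handle stands 9 mm proud. It fits one way only: same way up as it lies, opener x along case -y, opener y along case +x.
- lip_depth (a point): Level at which springy foam lips in the pocket's long flanks stop the opener's underside when merely placed: about 5 mm below the foam top, 12 mm above the pocket floor. From there it must be pressed down, with roughly 10 to 25 N in all, best at one end after the other. Shown at the middle of the case.
- cover (a joint): Wooden cover, 120 by 225 mm, 6 thick, sliding in the end walls along case +x (away from the robot): 0 m = shut, 0.12 = fully back; starts at 0 to 0.03. About 2 N of friction, stays where left. Its underside is 44 mm above the worktop, 3 mm above the opener when home; an opener that stands too high blocks it.
- cover_grip (a point): Centre of the dark wooden grip bar on the cover: 12 mm thick (case x), 70 long (case y), 22 high, its top 72 and this point 61 mm above the worktop. Moves with the cover: case x = -45 mm + the joint value, y = 0.
- jar: Bystander: glass jar, 62 mm across, 100 mm high. Origin at the centre of its underside.
- tin: Bystander: tin, 72 mm across, 75 mm high. Origin at the centre of its underside.
- tub: Bystander: clear tub with white lid, 96 by 126 mm, 87 mm high, to the left of the box. Origin at the centre of its underside.

How it is judged:
On the way, in this order (a step that is already met when the one before it is completed fails the run):
1. the cover is slid back (more than 100 mm of its 120 mm) (value of joint cover above 0.1 m), for 0.2 s.
2. the opener is pressed home in the foam pocket, flat (z of opener in the frame of case below 0.018 m and x of opener in the frame of case between -0.019 and -0.009 m and y of opener in the frame of case between -0.036 and 0.01 m and angle between opener's own z axis and vertical below 0.05 rad and angle between the x axis of opener and the y axis of case, either way round below 0.06 rad), for 0.2 s.
At the end, for the whole second after the job is handed in: The opener lies at rest in the foam pocket, its underside within 3 mm of the pocket floor, level within 3 degrees, along the case within 3.5 degrees, and the cover is shut to within 5 mm (all of step 2 and linear speed of opener below 0.01 m/s and value of joint cover below 0.005 m); the robot touches nothing.
It fails at once if jar knocked over or shifted by more than 30 mm (distance of jar from where it was at the start of the episode above 0.03 m or angle between jar's own z axis and vertical above 0.5 rad).
It fails at once if tin knocked over or shifted by more than 30 mm (distance of tin from where it was at the start of the episode above 0.03 m or angle between tin's own z axis and vertical above 0.5 rad).
It fails at once if tub knocked over or shifted by more than 30 mm (distance of tub from where it was at the start of the episode above 0.03 m or angle between tub's own z axis and vertical above 0.5 rad).
It also fails if it takes over 72 s, if anything falls off the work surface, if the arm or the gripper's body presses on something with over 40 N, if the wrist force passes 120 N, or if a joint passes its speed limit or range.

## Working session

There is one attempt and no reset: what is moved stays moved. The work goes in short steps, Python scripts to look and compute and a tool call to move; the robot and the scene stay as the last step left them, time stands still between calls to the robot, and variables do not carry over. Pictures are saved under pics/ and viewed, at most 10 in all, crops included, and the job is handed in when it is done.

Besides the shell and the picture viewer there is one more tool, called after "Request:" in YAML: its name, and indented under it one key for each argument. step_arm: Moves the arm, as the interface text tells. Scaled input: -1 to 1 covers 0.5 m each way for a shift and pi/4 rad each way for a turn. Its arguments: {"type":"object","properties":{"targets":{"type":"string"}},"required":["targets"]}

```bash
mkdir -p pics; ls
python3 - <<'E'
from workcell import bot
import cv2,numpy as np
for n in("scene","top"):
    im=bot.camera(n); cv2.imwrite(f"pics/{n}0.png",im[:,:,::-1]); i=bot.camera_info(n); print(n,i)
o=bot.get_obs();print(o)
E
```

```text
pics
scene {'vertical_fov': 44.57064959539157, 'cx': 259.4968983867498, 'cy': 197.45826190570847, 'pose': array([[ 0.14417869, -0.5387214 ,  0.83005527,  1.77477896],
       [ 0.98929865,  0.09743989, -0.10859858, -0.12506099],
       [-0.02237611,  0.83683016,  0.54700511,  0.90646294],
       [ 0.        ,  0.        ,  0.        ,  1.        ]])}
top {'vertical_fov': 47.303317534142764, 'cx': 246.96266079091822, 'cy': 198.60158006853118, 'pose': array([[-0.02679954,  0.98892513, -0.14597557,  0.32086333],
       [-0.99957101, -0.02823627, -0.00777882,  0.02078724],
       [-0.01181447,  0.14570448,  0.98925761,  1.50561311],
       [ 0.        ,  0.        ,  0.        ,  1.        ]])}
{'clock': 0.1, 'joint_pos': array([-1.22100678e+00,  2.41341938e-01,  3.83133568e-03,  1.33522226e+00,
       -1.20651250e-06,  1.57082843e+00]), 'joint_vel': array([-0.00068741, -0.00170978,  0.00345581, -0.00083783,  0.0018275 ,
        0.00016888]), 'tau': array([ 7.27245310e-05, -3.73137724e+01,  2.53009719e+01,  1.08453803e-02,
       -2.74269729e-05, -1.46910128e-05]), 'eef_pos': array([ 0.17114809, -0.46916987,  0.23048931]), 'tool_rot': array([ 9.84747186e-01,  1.73988626e-01, -1.69092428e-04, -9.53389614e-04]), 'ft_force': array([ 0.51839714, -0.18299302,  0.22657522]), 'ft_torque': array([-0.03564606,  0.03055587, -0.02324492]), 'grasp_force': 0.0, 'grip_width': 0.08502780434457566}
```

View pics/top0.png

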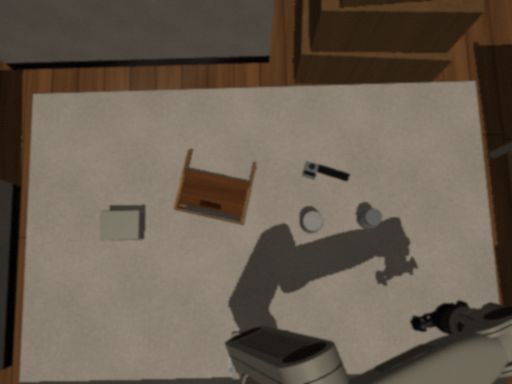

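View pics/scene0.png

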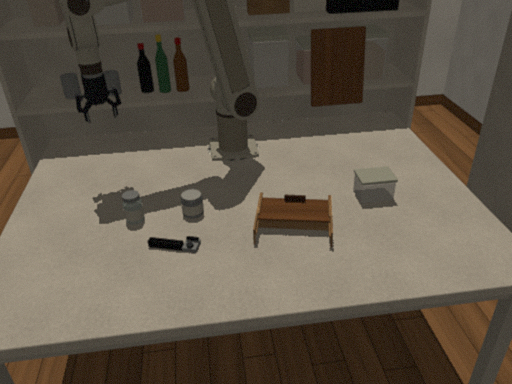

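The top view shows the box at about (215,190) and the opener at (326,171), with its head to the left. The tin is at (311,219), the jar at (370,215) and the tub at (120,224). Next I'll view enlarged crops.

```bash
cat > h.py <<'E'
import numpy as np,cv2
from workcell import bot
def ray(n,uv):
    i=bot.camera_info(n);f=192/np.tan(np.radians(i['vertical_fov']/2));P=i['pose']
    uv=np.atleast_2d(np.asarray(uv,float))
    d=np.c_[(uv[:,0]-i['cx'])/f,-(uv[:,1]-i['cy'])/f,-np.ones(len(uv))]@P[:3,:3].T
    return P[:3,3],d
def onz(n,uv,z):
    c,d=ray(n,uv);return (c+d*((z-c[2])/d[:,2])[:,None])[:,:2]
def proj(n,p):
    i=bot.camera_info(n);f=192/np.tan(np.radians(i['vertical_fov']/2));P=i['pose']
    q=(np.atleast_2d(p)-P[:3,3])@P[:3,:3]
    return np.c_[i['cx']-f*q[:,0]/q[:,2],i['cy']+f*q[:,1]/q[:,2]]
def shot(n,name):
    im=bot.camera(n)[:,:,::-1].copy();cv2.imwrite(f"pics/{name}.png",im);return im
def rect(mask):
    c=max(cv2.findContours(mask.astype(np.uint8),cv2.RETR_EXTERNAL,cv2.CHAIN_APPROX_NONE)[0],key=cv2.contourArea)
    return c[:,0,:]
E
python3 - <<'E'
from h import *
t=cv2.imread("pics/top0.png");s=cv2.imread("pics/scene0.png")
a=cv2.resize(t[140:235,165:365],None,fx=4,fy=4,interpolation=cv2.INTER_CUBIC)
b=cv2.resize(s[180:260,140:340],None,fx=4,fy=4,interpolation=cv2.INTER_CUBIC)
cv2.imwrite("pics/crop0.png",np.vstack([a,b])[:, :800][:600] if False else cv2.resize(np.vstack([a,b]),(685,600)))
# opener handle, dark
m=(t.max(2)<45);m[:150]=0;m[190:]=0;m[:,:290]=0;m[:,360:]=0
for n,mm,z in(("top",m,.026),):
    c=onz(n,np.argwhere(mm)[:,::-1],z); r=cv2.minAreaRect((c*1000).astype(np.float32));print(n,mm.sum(),r)
m=(s.max(2)<45);m[:225]=0;m[260:]=0;m[:,:140]=0;m[:,215:]=0
c=onz("scene",np.argwhere(m)[:,::-1],.02); print(m.sum(),cv2.minAreaRect((c*1000).astype(np.float32)))
# bystanders
for k,uv,z in(("tin",(312,219),.075),("jar",(372,217),.1),("tub",(120,225),.087)): print(k,onz("top",uv,z))
# wood
h=cv2.cvtColor(t,cv2.COLOR_BGR2HSV);m=(h[...,1]>110)&(h[...,2]>40);m[:145]=0;m[230:]=0;m[:,:165]=0;m[:,265:]=0
c=rect(m);print(cv2.minAreaRect((onz("top",c,.056)*1000).astype(np.float32)), m.sum())
E
```

```text
top 236 ((622.1825561523438, -242.2471923828125), (144.66021728515625, 38.664268493652344), 76.6867446899414)
387 ((635.5137939453125, -247.12692260742188), (150.3502197265625, 62.18708419799805), 82.57300567626953)
tin [[ 0.45848495 -0.17879194]]
jar [[ 0.45713852 -0.36783548]]
tub [[0.45520305 0.44720025]]
((579.9605712890625, 139.3236083984375), (236.88543701171875, 205.71697998046875), 75.88671875) 2723
```

View pics/crop0.png

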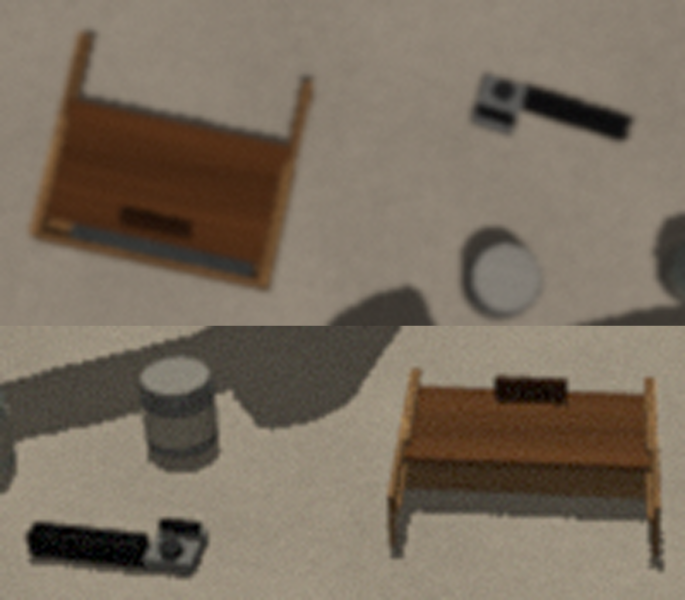

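The enlarged crop shows the case turned about -14°, with the cover slightly back and its grip bar at about (210,205). The opener's x axis points to about 76° (world yaw), so it needs a half turn. Next I'll measure the bar and the opener more precisely.

Run:
```python
from h import *
t=cv2.imread("pics/top0.png");s=cv2.imread("pics/scene0.png")
m=(t[...,2]<75);m[:195]=0;m[215:]=0;m[:,:195]=0;m[:,226:]=0
n,l,st,cc=cv2.connectedComponentsWithStats(m.astype(np.uint8));print(st[1:],cc[1:])
k=1+st[1:,4].argmax();bar=onz("top",cc[k],.068)[0];print("bar",bar)
a=np.radians(-14.1);R=np.array([[np.cos(a),-np.sin(a)],[np.sin(a),np.cos(a)]])
o=np.array([.5388,.1497]);print("bar in case",R.T@(bar-o))
# handle only
for n,im,win,z in(("top",t,(150,190,317,360),.026),("scene",s,(225,260,140,186),.016)):
    g=im.max(2);m=g<60;m2=np.zeros_like(m);m2[win[0]:win[1],win[2]:win[3]]=m[win[0]:win[1],win[2]:win[3]]
    r=cv2.minAreaRect((onz(n,np.argwhere(m2)[:,::-1],z)*1000).astype(np.float32));print(n,m2.sum(),r)
```

```text
[[195 195   1   1   1]
 [197 195   1   1   1]
 [201 195  25   6  59]
 [195 199  31  16 363]] [[195.         195.        ]
 [197.         195.        ]
 [215.71186441 196.79661017]
 [208.94214876 207.34710744]]
bar [0.50735201 0.15862772]
bar in case [-0.03267545  0.00099755]
top 214 ((621.3937377929688, -264.0130920410156), (106.34654998779297, 24.335506439208984), 70.75670623779297)
scene 353 ((629.32421875, -262.29632568359375), (130.30967712402344, 46.987091064453125), 70.15677642822266)
```

Request:
step_arm:
  targets: "1 0.66 1 0 0 0 0.9;1 0.66 1 0 0 0 0.9;1 0.66 1 0 0 0 0.9;1 0.66 1 0 0 0 0.9;1 0.66 1 0 0 0 0.9;1 0.66 1 0 0 0 0.9;1 0.66 1 0 0 0 0.9;1 0.66 1 0 0 0 0.9;1 0.66 1 0 0 0 0.9;1 0.66 1 0 0 0 0.9"

```text
clock: 0.93
eef_pos: [0.4013, -0.12, 0.2312]
tool_rot: [0.864, 0.504, -0.0, -0.0]
ft_force: [0.6, -1.1, -0.2]
grip_width: 0.086
grasp_force: 0.0
```

Request:
step_arm:
  targets: "0.2 0.227 0.548 -0.2 0 0 0.342;0.2 0.227 0.548 -0.2 0 0 0.342;0.2 0.227 0.548 -0.2 0 0 0.342;0.2 0.227 0.548 -0.2 0 0 0.342;0.2 0.227 0.548 -0.2 0 0 0.342;0.2 0.227 0.548 -0.2 0 0 0.342;0.2 0.227 0.548 -0.2 0 0 0.342;0.2 0.227 0.548 -0.2 0 0 0.342;0.2 0.227 0.548 -0.2 0 0 0.342;0.2 0.227 0.548 -0.2 0 0 0.342"

```text
clock: 1.77
eef_pos: [0.5136, 0.1529, 0.1299]
tool_rot: [0.788, 0.616, -0.001, -0.0]
ft_force: [-0.3, -0.6, 0.7]
grip_width: 0.0515
grasp_force: 0.0
```

Run:
```python
from h import *
t=shot("top","t1");s=shot("scene","s1")
a=cv2.resize(t[145:235,165:285],(600,450),interpolation=cv2.INTER_CUBIC)
cv2.imwrite("pics/crop1.png",cv2.resize(s[150:260,220:370],(750,550),interpolation=cv2.INTER_CUBIC))
```

```text
(no output)
```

View pics/crop1.png

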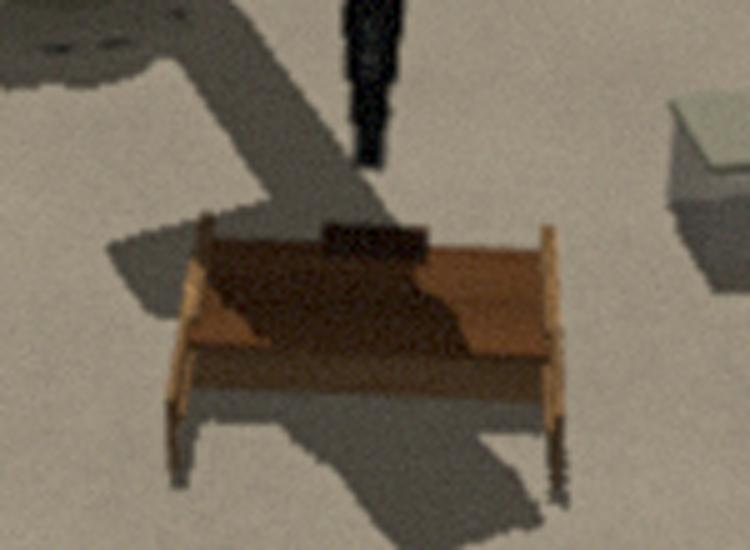

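The gripper hangs over the bar, whose crop centre is about (375,240), with enough margin to either side. Next I'll descend and grip the bar.

Request:
step_arm:
  targets: "0.2 0 0 -0.07 0 0 0;0.2 0 0 -0.12 0 0 0;0.2 0 0 -0.144 0 0 0;0.2 0 0 -0.144 0 0 0;-1 0 0 -0.144 0 0 0;-1 0 0 -0.144 0 0 0;-1 0 0 -0.144 0 0 0;-1 0 0 -0.144 0 0 0;-1 0 0 -0.144 0 0 0;-1 0 0 -0.144 0 0 0"

```text
clock: 2.7
eef_pos: [0.5156, 0.152, 0.0613]
tool_rot: [0.788, 0.615, 0.001, 0.001]
ft_force: [-0.8, -1.9, 6.1]
grip_width: 0.0102
grasp_force: 60.7
```

Request:
step_arm:
  targets: "-1 0.02 -0.005 0.004 0 0 0;-1 0.045 -0.011 0.004 0 0 0;-1 0.07 -0.018 0.004 0 0 0;-1 0.095 -0.024 0.004 0 0 0;-1 0.12 -0.03 0.004 0 0 0;-1 0.145 -0.037 0.004 0 0 0;-1 0.17 -0.043 0.004 0 0 0;-1 0.19 -0.048 0.004 0 0 0;-1 0.2 -0.05 0.004 0 0 0;-1 0.2 -0.05 0.004 0 0 0"

```text
clock: 3.53
eef_pos: [0.6126, 0.1277, 0.0614]
tool_rot: [0.788, 0.615, -0.001, -0.002]
ft_force: [-6.1, 1.0, 3.4]
grip_width: 0.0098
grasp_force: 60.6
```

Request:
step_arm:
  targets: "-1 0.01 -0.0025 0 0 0 0;-1 0.02 -0.005 0 0 0 0;-1 0.02 -0.005 0 0 0 0;-1 0.02 -0.005 0 0 0 0"

```text
clock: 3.87
eef_pos: [0.6128, 0.1276, 0.0612]
tool_rot: [0.787, 0.617, -0.007, -0.009]
ft_force: [-27.5, 7.3, 18.1]
grip_width: 0.0102
grasp_force: 62.4
```

Request:
step_arm:
  targets: "-1 -0.02 0.005 0 0 0 0;-1 -0.02 0.005 0 0 0 0;0 -0.02 0.005 0 0 0 0;0 -0.02 0.005 0 0 0 0;0 -0.02 0.005 0 0 0 0;0 -0.02 0.005 0 0 0 0;0 -0.02 0.005 0.08 0 0 0;0 -0.02 0.005 0.16 0 0 0;0.3 -0.02 -0.075 0.24 0 0 0;0.3 -0.02 -0.155 0.24 0 0 0"

```text
clock: 4.7
eef_pos: [0.6183, 0.0592, 0.1859]
tool_rot: [0.787, 0.617, 0.005, 0.003]
ft_force: [1.6, -0.2, -0.6]
grip_width: 0.0554
grasp_force: 0.0
```

Request:
step_arm:
  targets: "0.3 0.02 -0.63 0 0 0 -0.122;0.3 0.02 -0.63 0 0 0 -0.122;0.3 0.02 -0.63 0 0 0 -0.122;0.3 0.02 -0.63 0 0 0 -0.122;0.3 0.02 -0.63 0 0 0 -0.122;0.3 0.02 -0.63 0 0 0 -0.122;0.3 0.02 -0.63 0 0 0 -0.122;0.3 0.02 -0.63 0 0 0 -0.122;0.3 0.02 -0.63 0 0 0 -0.122"

```text
clock: 5.45
eef_pos: [0.6238, -0.2651, 0.1787]
tool_rot: [0.819, 0.574, -0.0, 0.001]
ft_force: [0.6, 0.5, 0.1]
grip_width: 0.0556
grasp_force: 0.0
```

Run:
```python
from h import *
print(bot.get_obs()['eef_pos'])
ts=[shot("top",f"t2_{k}") for k in range(4)];t=np.mean(ts,0).astype(np.uint8);s=np.mean([shot("scene",f"s2_{k}") for k in range(3)],0).astype(np.uint8)
cv2.imwrite("pics/t2.png",t);cv2.imwrite("pics/s2.png",s)
a=np.radians(-14.09);ex=np.array([np.cos(a),np.sin(a)]);ey=np.array([-ex[1],ex[0]]);o=.4883*ex+.2765*ey
print("case",o)
# rectified view of the foam plane, both cameras, 0.333 mm per px: right=-y, up=+x
out=[]
for n,im in(("top",t),("scene",s)):
    W,H=520,280;jj,ii=np.meshgrid(np.arange(W),np.arange(H))
    cy=.130-jj*.0005;cx=.070-ii*.0005
    P=np.stack([o[k]+cx*ex[k]+cy*ey[k] for k in(0,1)]+[np.full(cx.shape,.032)],-1).reshape(-1,3)
    q=proj(n,P).reshape(H,W,2).astype(np.float32)
    out.append(cv2.remap(im,q[...,0],q[...,1],cv2.INTER_CUBIC))
cv2.imwrite("pics/rect2.png",cv2.convertScaleAbs(np.vstack(out),alpha=1.6))
```

```text
[ 0.6238184  -0.26508171  0.17872396]
case [0.54092201 0.14930681]
```

View pics/rect2.png

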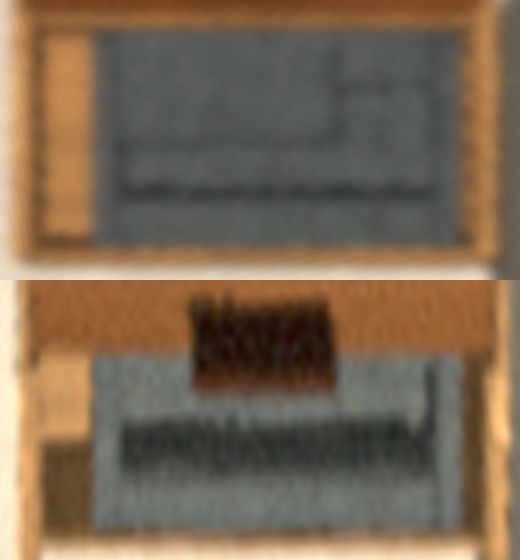

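Foam offset reads about -9 mm: in the rectified view its edges are at px 95 and 461, and the pocket runs from px 120 to 435. That puts home at case y of about -21.7 mm. Next I'll grasp the opener near its balance point.

Request:
step_arm:
  targets: "0.3 0.013 0.053 -0.08 0 0 0.01;0.3 0.013 0.053 -0.16 0 0 0.01;0.3 0.013 0.053 -0.24 0 0 0.01;0.3 0.013 0.053 -0.3 0 0 0.01;0.3 0.013 0.053 -0.34 0 0 0.01;0.3 0.013 0.053 -0.34 0 0 0.01;0.3 0.013 0.053 -0.34 0 0 0.01"

```text
clock: 6.38
eef_pos: [0.6302, -0.2302, 0.0083]
tool_rot: [0.814, 0.581, -0.001, -0.001]
ft_force: [0.3, -1.3, 1.1]
grip_width: 0.0556
grasp_force: 0.0
```

Request:
step_arm:
  targets: "-1 0 0 0 0 0 0;-1 0 0 0 0 0 0;-1 0 0 0 0 0 0;-1 0 0 0 0 0 0;-1 0 0 0 0 0 0;-1 0 0 0 0 0 0"

```text
clock: 6.88
eef_pos: [0.6333, -0.2324, 0.0128]
tool_rot: [0.815, 0.58, 0.002, 0.002]
ft_force: [0.4, 0.6, 5.9]
grip_width: 0.0222
grasp_force: 63.1
```

Request:
step_arm:
  targets: "-1 0 0 0.04 0 0 0;-1 0 0 0.12 0 0 0;-1 0 0 0.2 0 0 0.16;-1 0 0 0.28 0 0 0.32;-1 0 0.05 0.3 0 0 0.48;-1 0 0.1 0.3 0 0 0.64;-1 0 0.15 0.3 0 0 0.8;-1 0 0.2 0.3 0 0 0.96;-1 0 0.2 0.3 0 0 1"

```text
clock: 7.63
eef_pos: [0.6307, -0.1269, 0.1601]
tool_rot: [0.527, 0.85, 0.001, -0.001]
ft_force: [-0.3, -0.2, -2.1]
grip_width: 0.0223
grasp_force: 62.1
```

Request:
step_arm:
  targets: "-1 -0.04 0.08 0 0 0 0.16;-1 -0.07 0.14 0 0 0 0.32;-1 -0.1 0.2 0 0 0 0.48;-1 -0.13 0.26 0 0 0 0.64;-1 -0.16 0.32 0 0 0 0.8;-1 -0.19 0.38 0 0 0 0.96;-1 -0.2 0.43 0 0 0 1"

```text
clock: 8.22
eef_pos: [0.5283, 0.0849, 0.1599]
tool_rot: [0.163, 0.987, 0.0, -0.001]
ft_force: [-0.4, -0.7, -1.9]
grip_width: 0.022
grasp_force: 62.1
```

Request:
step_arm:
  targets: "-1 0 0.08 0 0 0 0.16;-1 0 0.1 0 0 0 0.32;-1 0 0.1 0 0 0 0.48;-1 0 0.1 0 0 0 0.64;-1 0 0.1 0 0 0 0.8;-1 0 0.1 0 0 0 0.96;-1 0 0.1 0 0 0 1"

```text
clock: 8.8
eef_pos: [0.5307, 0.1333, 0.1598]
tool_rot: [-0.226, 0.974, -0.0, 0.0]
ft_force: [0.2, 1.0, -2.1]
grip_width: 0.022
grasp_force: 62.1
```

Request:
step_arm:
  targets: "-1 0 0 0 0 0 0.16;-1 0 0 0 0 0 0.32;-1 0 0 0 0 0 0.48;-1 0 0 0 0 0 0.64;-1 0 0 0 0 0 0.8;-1 0 0 0 0 0 0.96;-1 0 0 0 0 0 1;-1 0 0 0 0 0 1"

```text
clock: 9.47
eef_pos: [0.5308, 0.1331, 0.1598]
tool_rot: [-0.58, 0.815, -0.0, 0.0]
ft_force: [-0.4, -0.1, -1.2]
grip_width: 0.0224
grasp_force: 62.1
```

Request:
step_arm:
  targets: "-1 -0.017 0 -0.06 0 0 0.112;-1 -0.017 0 -0.13 0 0 0.112;-1 -0.017 0 -0.19 0 0 0.112;-1 -0.017 0 -0.2 0 0 0.112;-1 -0.017 0 -0.2 0 0 0.112"

```text
clock: 9.88
eef_pos: [0.5202, 0.1326, 0.0575]
tool_rot: [-0.615, 0.789, 0.001, -0.003]
ft_force: [-0.2, 0.1, -1.0]
grip_width: 0.0227
grasp_force: 62.0
```

Run:
```python
from h import *
ob=bot.get_obs();print(ob['eef_pos'],ob['tool_rot'])
a=np.radians(-14.09);ex=np.array([np.cos(a),np.sin(a)]);ey=np.array([-ex[1],ex[0]]);o=.4883*ex+.2765*ey
p=ob['eef_pos'][:2]-o;print("tcp case",p@ex,p@ey)
out=[]
for n,z in(("top",.07),("scene",.06)):
    im=np.mean([bot.camera(n)[:,:,::-1] for k in range(3)],0).astype(np.uint8);cv2.imwrite(f"pics/{n}3.png",im)
    W,H=560,280;jj,ii=np.meshgrid(np.arange(W),np.arange(H))
    cy=.140-jj*.0005;cx=.070-ii*.0005
    P=np.stack([o[k]+cx*ex[k]+cy*ey[k] for k in(0,1)]+[np.full(cx.shape,z)],-1).reshape(-1,3)
    q=proj(n,P).reshape(H,W,2).astype(np.float32)
    out.append(cv2.remap(im,q[...,0],q[...,1],cv2.INTER_CUBIC))
cv2.imwrite("pics/rect3.png",cv2.convertScaleAbs(np.vstack(out),alpha=1.6))
```

```text
[0.52017133 0.13263895 0.05746072] [-0.6148425   0.78864501  0.00108841 -0.00256225]
tcp case -0.01606866283165621 -0.02121806922851986
```

View pics/rect3.png

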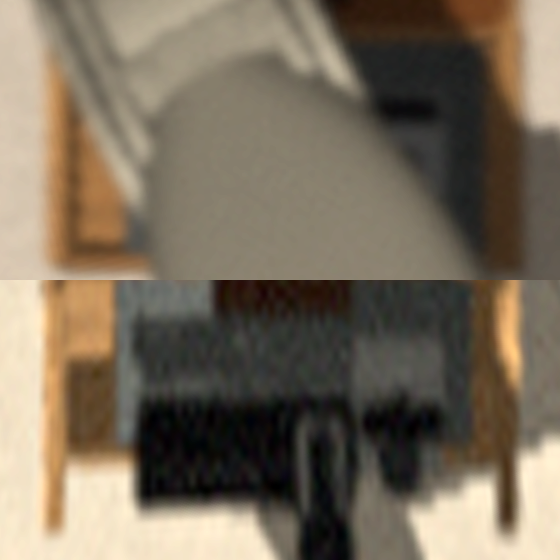

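The scene half shows the opener from px 137 to 445, so its origin is at y of about -18.5. It needs about -3 mm in case y and +2 mm in case x.

Request:
step_arm:
  targets: "-1 0.0024 -0.007 0 0 0 0;-1 0.0024 -0.007 0 0 0 0;-1 0.0024 -0.007 0 0 0 0"

```text
clock: 10.43
eef_pos: [0.524, 0.1296, 0.0598]
tool_rot: [-0.615, 0.789, -0.0, 0.0]
ft_force: [-0.2, -0.4, -2.0]
grip_width: 0.0226
grasp_force: 62.0
```

Request:
step_arm:
  targets: "-1 -0.0047 0.0012 -0.01 0 0 0;-1 -0.0047 0.0012 -0.02 0 0 0;-1 -0.0047 0.0012 -0.026 0 0 0;-1 -0.0047 0.0012 -0.03 0 0 0;-1 -0.0047 0.0012 -0.032 0 0 0;-1 -0.0047 0.0012 -0.032 0 0 0"

```text
clock: 10.93
eef_pos: [0.5209, 0.1303, 0.0427]
tool_rot: [-0.615, 0.788, 0.0, -0.0]
ft_force: [0.3, -0.2, -1.7]
grip_width: 0.0221
grasp_force: 62.0
```

Request:
step_arm:
  targets: "-1 0 0 -0.003 0 0 0;-1 0 0 -0.005 0 0 0;-1 0 0 -0.007 0 0 0;-1 0 0 -0.007 0 0 0"

```text
clock: 11.27
eef_pos: [0.5211, 0.1304, 0.0396]
tool_rot: [-0.615, 0.788, 0.0, -0.0]
ft_force: [-0.2, 0.2, -2.7]
grip_width: 0.022
grasp_force: 62.0
```

Request:
step_arm:
  targets: "-1 0 0 -0.003 0 0 0;-1 0 0 -0.006 0 0 0;-1 0 0 -0.008 0 0 0;-1 0 0 -0.008 0 0 0"

```text
clock: 11.6
eef_pos: [0.5216, 0.1306, 0.0366]
tool_rot: [-0.615, 0.788, -0.0, 0.001]
ft_force: [-1.6, -0.0, 3.6]
grip_width: 0.0226
grasp_force: 62.8
```

Request:
step_arm:
  targets: "-1 0 0 -0.003 0 0 0;-1 0 0 -0.006 0 0 0;-1 0 0 -0.006 0 0 0"

```text
clock: 11.85
eef_pos: [0.5217, 0.1307, 0.0339]
tool_rot: [-0.615, 0.788, -0.0, 0.001]
ft_force: [-2.3, -0.2, 5.7]
grip_width: 0.0225
grasp_force: 63.0
```

Request:
step_arm:
  targets: "0 0 0 0.004 0 0 0;0 0 0 0.004 0 0 0;0 0 0 0.004 0 0 0;0 0 0 0.05 0 0 0;0 0 0 0.1 0 0 0;-1 0.032 0.13 0.1 0 0 0;-1 0.032 0.13 0.1 0 0 0;-1 0.032 0.13 0.1 0 0 0;-1 0.032 0.13 0.1 0 0 0;-1 0.032 0.13 0.1 0 0 0"

```text
clock: 12.68
eef_pos: [0.5365, 0.1949, 0.0821]
tool_rot: [-0.615, 0.788, 0.0, -0.001]
ft_force: [-0.7, -0.2, 0.1]
grip_width: 0.0
grasp_force: 0.0
```

Request:
step_arm:
  targets: "-1 0 0 -0.01 0 0 0;-1 0 0 -0.03 0 0 0;-1 0 0 -0.05 0 0 0;-1 0 0 -0.06 0 0 0;-1 0 0 -0.06 0 0 0"

```text
clock: 13.1
eef_pos: [0.5355, 0.1943, 0.0503]
tool_rot: [-0.615, 0.789, 0.001, -0.002]
ft_force: [-0.3, 0.2, -0.4]
grip_width: -0.0
grasp_force: 0.0
```

Request:
step_arm:
  targets: "-1 0 0 -0.006 0 0 0;-1 0 0 -0.012 0 0 0;-1 0 0 -0.018 0 0 0;-1 0 0 -0.022 0 0 0;-1 0 0 -0.022 0 0 0"

```text
clock: 13.52
eef_pos: [0.5378, 0.1961, 0.0424]
tool_rot: [-0.615, 0.788, 0.0, 0.001]
ft_force: [0.4, 1.2, 2.1]
grip_width: 0.0001
grasp_force: 1.2
```

Request:
step_arm:
  targets: "-1 0 0 -0.004 0 0 0;-1 0 0 -0.008 0 0 0;-1 0 0 -0.012 0 0 0;-1 0 0 -0.012 0 0 0;-1 0 0 -0.012 0 0 0"

```text
clock: 13.93
eef_pos: [0.5379, 0.1951, 0.041]
tool_rot: [-0.615, 0.788, -0.001, 0.001]
ft_force: [-9.4, -4.4, 30.3]
grip_width: 0.0002
grasp_force: 15.2
```

Request:
step_arm:
  targets: "-1 0 0 0.03 0 0 0;-1 0 0 0.08 0 0 0;-1 -0.02 -0.08 0.08 0 0 0;-1 -0.04 -0.16 0.08 0 0 0;-1 -0.052 -0.208 0.08 0 0 0;-1 -0.052 -0.208 0.08 0 0 0;-1 -0.052 -0.208 0.05 0 0 0;-1 -0.052 -0.208 0.04 0 0 0;-1 -0.052 -0.208 0.04 0 0 0"

```text
clock: 14.68
eef_pos: [0.5099, 0.0913, 0.0542]
tool_rot: [-0.615, 0.788, 0.001, -0.001]
ft_force: [-0.0, 0.7, -0.3]
grip_width: 0.0001
grasp_force: 0.0
```

Request:
step_arm:
  targets: "-1 0 0 -0.01 0 0 0;-1 0 0 -0.02 0 0 0;-1 0 0 -0.026 0 0 0;-1 0 0 -0.03 0 0 0;-1 0 0 -0.034 0 0 0;-1 0 0 -0.034 0 0 0"

```text
clock: 15.18
eef_pos: [0.511, 0.0915, 0.0384]
tool_rot: [-0.615, 0.788, 0.0, -0.0]
ft_force: [0.1, -0.2, 0.2]
grip_width: 0.0001
grasp_force: 0.0
```

Request:
step_arm:
  targets: "-1 0 0 -0.004 0 0 0;-1 0 0 -0.008 0 0 0;-1 0 0 -0.012 0 0 0;-1 0 0 -0.012 0 0 0;-1 0 0 -0.012 0 0 0"

```text
clock: 15.6
eef_pos: [0.5117, 0.0915, 0.037]
tool_rot: [-0.615, 0.788, -0.001, 0.001]
ft_force: [-8.6, -1.9, 27.7]
grip_width: -0.0007
grasp_force: 13.8
```

Request:
step_arm:
  targets: "-1 0 0 0.06 0 0 0;0.2 0 0 0.14 0 0 0;0.2 0.05 0.02 0.2 0 0 0;0.2 0.12 0.045 0.2 0 0 0;0.2 0.18 0.065 0.2 0 0 0;0.2 0.203 0.073 0.2 0 0 0;0.2 0.203 0.073 0.2 0 0 0;0.2 0.203 0.073 0.2 0 0 0;0.2 0.203 0.073 0.2 0 0 0"

```text
clock: 16.35
eef_pos: [0.6116, 0.1275, 0.1322]
tool_rot: [-0.615, 0.788, 0.0, -0.001]
ft_force: [0.3, -0.4, 0.3]
grip_width: 0.0514
grasp_force: 0.0
```

Run:
```python
from h import *
print(bot.get_obs()['eef_pos'])
im=np.mean([bot.camera("top")[:,:,::-1] for k in range(3)],0);s=np.mean([bot.camera("scene")[:,:,::-1] for k in range(3)],0)
f=lambda i:cv2.convertScaleAbs(cv2.resize(i,(500,300),interpolation=cv2.INTER_CUBIC),alpha=1.6)
cv2.imwrite("pics/c4.png",np.vstack([f(im[160:232,165:285]),f(s[180:252,235:355])]))
```

```text
[0.61155703 0.12753868 0.13223448]
```

View pics/c4.png

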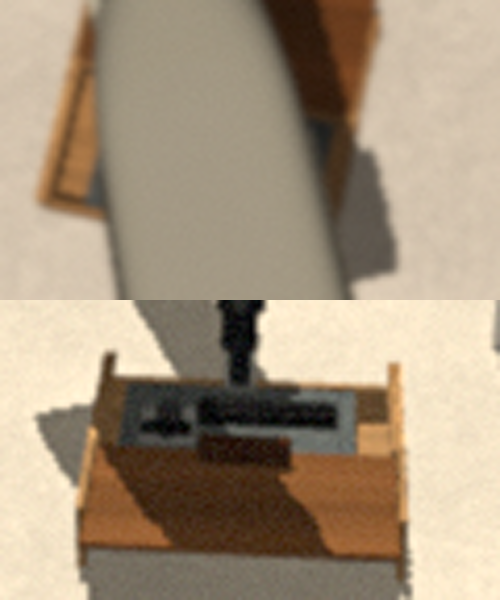

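In the scene half, at crop (200–335,412), the opener sits low and straight in the pocket. The bar is at (245,450). Next I'll grip the bar.

Request:
step_arm:
  targets: "0.2 0.002 0 -0.07 0 0 0;0.2 0.002 0 -0.12 0 0 0;0.2 0.002 0 -0.144 0 0 0;0.2 0.002 0 -0.144 0 0 0;-1 0.002 0 -0.144 0 0 0;-1 0.002 0 -0.144 0 0 0;-1 0.002 0 -0.144 0 0 0;-1 0.002 0 -0.144 0 0 0;-1 0.002 0 -0.144 0 0 0"

```text
clock: 17.4
eef_pos: [0.6129, 0.1287, 0.0628]
tool_rot: [-0.615, 0.788, 0.001, 0.0]
ft_force: [-4.9, 1.2, 4.8]
grip_width: 0.0101
grasp_force: 60.1
```

Request:
step_arm:
  targets: "-1 -0.025 0.006 0.004 0 0 0;-1 -0.05 0.0125 0.004 0 0 0;-1 -0.075 0.019 0.004 0 0 0;-1 -0.1 0.025 0.004 0 0 0;-1 -0.12 0.03 0.004 0 0 0;-1 -0.14 0.035 0.004 0 0 0;-1 -0.16 0.04 0.004 0 0 0;-1 -0.18 0.045 0.004 0 0 0;-1 -0.18 0.045 0.004 0 0 0"

```text
clock: 18.15
eef_pos: [0.522, 0.1513, 0.0629]
tool_rot: [-0.616, 0.788, 0.001, -0.0]
ft_force: [-2.1, 2.3, -6.5]
grip_width: 0.0099
grasp_force: 60.7
```

Request:
step_arm:
  targets: "-1 -0.02 0.005 0 0 0 0;-1 -0.04 0.01 0 0 0 0;-1 -0.05 0.0125 0 0 0 0;-1 -0.058 0.0145 0 0 0 0;-1 -0.058 0.0145 0 0 0 0;-1 -0.058 0.0145 0 0 0 0"

```text
clock: 18.65
eef_pos: [0.4963, 0.1578, 0.063]
tool_rot: [-0.615, 0.788, -0.001, 0.001]
ft_force: [5.0, 0.7, -10.6]
grip_width: 0.0098
grasp_force: 60.2
```

Request:
step_arm:
  targets: "-1 -0.01 0.0025 -0.003 0 0 0;-1 -0.012 0.003 -0.003 0 0 0;-1 -0.012 0.003 -0.003 0 0 0;-1 -0.012 0.003 -0.003 0 0 0"

```text
clock: 18.98
eef_pos: [0.4962, 0.1579, 0.0629]
tool_rot: [-0.614, 0.789, -0.006, 0.005]
ft_force: [17.5, -3.6, -13.7]
grip_width: 0.0099
grasp_force: 59.9
```

The cover is at its stop, so it is shut. I'll ease off the load, open and lift away.

Request:
step_arm:
  targets: "-1 0.01 -0.0025 0 0 0 0;-1 0.01 -0.0025 0 0 0 0;0.2 0.01 -0.0025 0 0 0 0;0.2 0.01 -0.0025 0 0 0 0;0.2 0.01 -0.0025 0 0 0 0;0.2 0.01 -0.0025 0 0 0 0;0.2 0.01 -0.0025 0.06 0 0 0;0.2 0.01 -0.0025 0.12 0 0 0;0.2 -0.02 -0.06 0.2 0 0 0;0.2 -0.1 -0.12 0.25 0 0 0"

```text
clock: 19.82
eef_pos: [0.4569, 0.1124, 0.1776]
tool_rot: [-0.616, 0.788, -0.001, 0.003]
ft_force: [0.5, -1.0, 0.6]
grip_width: 0.0511
grasp_force: 0.0
```

Request:
step_arm:
  targets: "0.2 -0.1 -0.1 0 0 0 0;0.2 -0.1 -0.3 0 0 0 0;0.2 -0.1 -0.4 0 0 0 0;0.2 -0.1 -0.4 0 0 0 0;0.2 -0.1 -0.4 0 0 0 0;0.2 -0.1 -0.4 0 0 0 0"

```text
clock: 20.32
eef_pos: [0.4025, -0.0934, 0.1751]
tool_rot: [-0.612, 0.791, -0.001, -0.001]
ft_force: [0.4, 0.4, 0.4]
grip_width: 0.0513
grasp_force: 0.0
```

Run:
```python
from h import *
im=bot.camera("top")[:,:,::-1];s=bot.camera("scene")[:,:,::-1]
f=lambda i:cv2.convertScaleAbs(cv2.resize(i,(500,300),interpolation=cv2.INTER_CUBIC),alpha=1.6)
cv2.imwrite("pics/c5.png",np.vstack([f(im[160:232,165:285]),f(s[180:252,235:355])]))
```

```text
(no output)
```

View pics/c5.png

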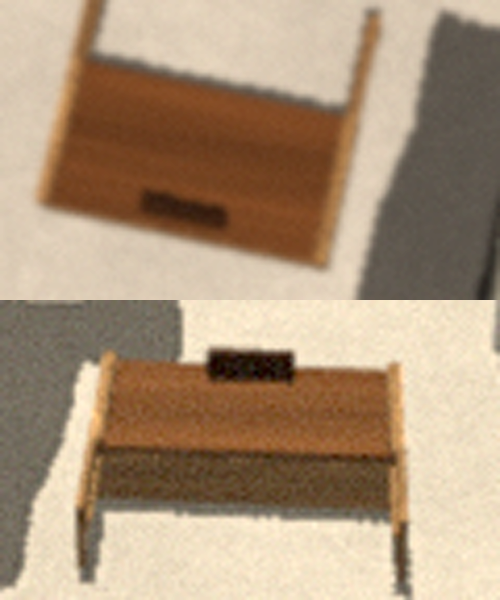

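The cover is fully shut: it is flush at the front, with the bar at crop (185,208), and the arm is clear.

```bash
python3 -c "
from workcell import bot
print(bot.job_done())"
```

```text
the job is handed in; nothing more can be done
None
```

I pressed the opener home in the foam pocket and slid the cover shut against its stop, and I kept the arm clear of the jar, tin and tub. I handed the job in at about 20 s of the 72 s; no verdict came back.

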